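# Index the sample carriage under the inspection lens

## Robot

A 7-joint arm with a two-finger parallel gripper is mounted at the origin on the work surface. World frame = base frame: x ahead of the robot, y to its left, z up, the work surface at z = 0. Lengths are in m, angles in rad, forces in N, time in s.
With the tool pointing down it reaches from about 0.4 to 0.85 m from the base axis. Payload 4.5 kg.
Tool frame: the origin (TCP) lies midway between the tips of the shut fingers; the grasp point (between the pads) lies behind it (r.grip_point_offset is the z of the grasp point in the tool frame, in m); z points along the fingers, y is the line along which they close (so a half turn about z gives the same grasp; the last joint's range is limited). The gripper opens to 88 mm and grips with 3 to 60 N. Pads are 18 mm wide; open, the fingers measure 123 mm over their backs; the gripper's body (75 mm by 187 mm) begins 45 mm behind the grasp point.
Start: joints at [1.27, 0.689, -0.195, 1.565, 0.157, 0.902, -0.215], TCP at [0.205, -0.59, 0.239] pointing down, gripper open.
Joint ranges: [-3.01, 3.01], [-0.46, 2.08], [-1.47, 1.51], [0.13, 2.56], [-1, 4.14], [0.04, 2.09], [-2.66, 2.66]. Speed limits (rad/s): [2.57, 2.57, 3.14, 3.14, 3.14, 3.14, 3.14].

## Interface

Orientations are given as a unit quaternion [x, y, z, w].
In Python, from plant import r, optics, workorder gives the robot as it stands.
- The arm moves only by the shell command python3 -m creep 'ROWS' [FORCE]. ROWS is JSON, a list of rows, each an object of numbers: "grip": the gripper command: -1 is shut, 1 is fully open, values between are in proportion; "tx", "ty", "tz": the shift along the tool's x, y, z in cm; "spin": the turn about the tool's z in degrees. In form: [{"grip": .., "tx": .., "ty": .., "tz": .., "spin": ..}, ...]. A call has 1 to 8 rows; each row shifts and turns the commanded pose from where the row before left it, along the tool's axes as they then stand; what a row does not reach is not made up. A row lasts 1/12 s, in which the tool goes at most 41.7 mm and 7.16 degrees, less where a joint would pass 70% of its speed; a pose out of reach is approached as far as the arm can. A call with a gripper value outside its range is refused whole. The fingers move at their own pace and stop on an object; FORCE is the grip in N (left out, the last holds). Time passes only in rows, so rows that do not move let the fingers close. It gives the time, the measured TCP pose, the force, the opening and the grip force at its end, in the units of the state.
- r.get_state(): the state, without advancing time (a new reading comes with each control period).
- optics.snapshot(name): name is "scene" or "top" or "wrist"; returns (picture, depth): 480x640x3 uint8, red, green, blue; 480x640 float32, m along the optical axis (not along the pixel's ray), 0 where there is no reading.
- optics.get_calibration(name): a dict with "fx", "fy", "cx", "cy" (pixels), "extrinsics" (4x4, takes a point from world to camera coordinates). Camera axes: x right, y down, z forward; pixel columns grow to the right and rows downward; lengths in m; the calibration is good to about 2 mm. A picture is of the moment at which its call begins: read the wrist's pose just before it. get_calibration takes no time and is no camera call; for the wrist camera it gives the pose at the moment of the call.
- workorder.finish_job(): hands the job in; it is judged then, once.
The state is a dict: "clock": time; "q": joint angles; "qd": joint speeds; "joint_torque": joint torques, N m; "tool_pos": TCP position; "eef_rot": TCP orientation; "contact_force": force on the tool from outside, world axes, zero at the start; "moment": the same for the moment, N m; "opening": opening from 0.0 (shut) to 1.0 (fully open); "finger_force": force on a finger pad.
Only numpy, scipy, OpenCV 4.12 (cv2) and the standard library are available. Lean on these libraries where they do the work, as an engineer would, in place of code of your own. Each camera call takes 0.05 s, during which the arm holds its last target. There are 200 camera calls.

## Task

Bring the sample under the lens of the round zoom microscope (not the flat lamp): lift the carriage's release bar and hold it up while you slide the carriage along its rail, then let go so that the latch drops fully into the notch nearest the lens. The notch has to be felt for. Do not bump the microscope or the lamp, and leave the other things on the table where they are.

Things in the scene. Friction and masses are not known exactly. Their poses are not given: they have to be found in the camera images.
- slide: fixed sample shuttle: black base plate 180 mm deep (x -0.105 to 0.075), 540 mm long (y), 12 mm thick, two steel guide rails, end plates 57 mm high. Origin on the table, mid-length; y is the direction in which the carriage slides, x points away from the robot, z up.
- strip_edge (a point): middle of the top of the steel index strip fixed along the robot's side of the slide, 20 mm thick, 91 mm in front of the slide's origin, top 48 mm above the table. Square notches 14 mm wide, 12 mm deep, every 30 mm along its whole length. How the notches lie along y differs every time and is not measured (this point is not a notch).
- carriage (a joint): position (m) of the carriage along the slide's y, 0 in the middle, end stops at -0.175 and +0.175. Black plate 120 x 130 mm, top 55 mm above the table, 0.6 to 0.9 kg, about 2 N of rail friction (4 to 6 N in all when the pawl rests on the strip). It stays where it is left.
- sample (a point): centre of the top of the sample, a 44 mm square plated coupon clamped on a round insert on the carriage, 68 mm above the table, 8 mm beyond the slide's middle line. Axes are those of the slide.
- latch (a joint): angle (rad) of the release bail hinged on the carriage's robot side: 0 = pawl fully down in a notch; 0.17 to 0.19 = pawl resting on the strip between notches; above 0.21 the pawl is clear and the carriage slides past notches; stop at 0.6. A spring pulls it down (4 to 6 N at the bar). Starts in a notch or on the strip. Pushing a caught carriage does not free it.
- hinge (a point): middle of the bail's hinge line, on the carriage, along the slide's y, 52 mm in front of the slide's middle line and 62 mm above the table. The square pawl, 10 mm wide along y, hangs from the bail 39 mm in front of it (2 mm play each way in a notch).
- bar (a point): middle of the release bar: steel rod along y, 12 mm thick, 91 mm free length, 85 mm in front of the hinge. 74 mm above the table with the pawl in a notch, 90 mm with it on the strip, 103 mm at 0.35 rad. Open below to the table and above; 30 mm clear to the strip. Ends in two upright cheeks (14 mm nearer the robot to 32 mm farther, 37 mm below to 9 mm above the rod); pushing a cheek pushes the carriage.
- microscope: fixed round zoom microscope, silver barrel and black ring light, hanging from a boom stand behind the slide; origin on the table right under the lens; up to 82 mm across, 480 mm high. It hangs over the left or the right half of the slide.
- lens (a point): centre of the lens face at the lower end of the microscope, 193 mm above the table, looking straight down.
- lamp: fixed flat rectangular LED lamp, 120 x 90 x 20 mm, on a similar boom stand over the other half of the slide, its underside 250 mm above the table; origin on the table under its middle.
- dish: loose closed glass dish, 94 mm across, 18 mm high; origin at the centre of its underside. Leave alone.
- chip_tray: loose flat dark chip tray with lid, 102 x 102 x 24 mm; origin at the centre of its underside. Leave alone.
- tweezers: loose steel tweezers lying flat, 130 mm long, 9 mm high; origin at the middle of the underside. Leave alone.
- gel_box: loose clear sample box, 71 x 51 x 19 mm; origin at the centre of its underside. Leave alone.
- objective_long: loose silver spare objective standing on end, 42 mm across, 70 mm high; origin at the centre of its underside. Leave alone.
- objective_short: loose black spare objective standing on end, 40 mm across, 45 mm high; origin at the centre of its underside. Leave alone.
- blower: loose rubber dust blower standing upright, 60 mm across, 120 mm high; origin at the centre of its underside. Leave alone.
- wash_bottle: loose white wash bottle, 60 mm across, 160 mm high; origin at the centre of its underside. Leave alone.

How it is judged:
By the outcome, as a careful person would: the job done as asked, in the order asked, and still so for the second after the job is handed in, with the robot touching nothing.
It also fails if it takes over 42 s, if anything falls off the work surface, if the arm or the gripper's body presses on something with over 40 N, if the wrist force passes 120 N, or if a joint passes its speed limit or range.

## Working session

There is one attempt and no reset: what is moved stays moved. The work goes in short steps, Python scripts to look and compute and a shell command to move; the robot and the scene stay as the last step left them, time stands still between calls to the robot, and variables do not carry over. Pictures are saved under pics/ and viewed, at most 10 in all, crops included, and the job is handed in when it is done.

```bash
mkdir -p pics; ls; python3 - <<'E'
from plant import r, optics
import cv2,numpy as np
s=r.get_state();print(s['clock'],s['tool_pos'],s['eef_rot'],s['opening'],r.grip_point_offset)
for n in ['scene','top']:
    c=optics.get_calibration(n);p,d=optics.snapshot(n)
    np.savez(f'pics/{n}.npz',p=p,d=d,E=c['extrinsics'],K=[c['fx'],c['fy'],c['cx'],c['cy']])
    cv2.imwrite(f'pics/{n}0.png',p[:,:,::-1]);print(n,c)
E
```

```text
pics
0.0 [ 0.20512978 -0.58971869  0.2379294 ] [ 9.86013874e-01  1.66660806e-01 -2.17755462e-04 -8.76851236e-04] 1.0013363888978966 -0.0187
scene {'fx': 598.3057447186433, 'fy': 598.3057447186433, 'cx': 315.53706186855476, 'cy': 244.1764813080212, 'extrinsics': array([[-0.87954278, -0.47555847,  0.01576845,  0.48297866],
       [-0.33422115,  0.59387355, -0.7318541 ,  0.27173184],
       [ 0.33867495, -0.64896714, -0.68127889,  1.29335493],
       [ 0.        ,  0.        ,  0.        ,  1.        ]])}
top {'fx': 437.9342032671754, 'fy': 437.9342032671754, 'cx': 317.94976768608296, 'cy': 228.3038093945346, 'extrinsics': array([[-0.01838055, -0.99969815, -0.01630201,  0.02080441],
       [-0.98336963,  0.02102202, -0.18039472,  0.55654558],
       [ 0.18068297,  0.01271515, -0.9834592 ,  1.29353313],
       [ 0.        ,  0.        ,  0.        ,  1.        ]])}
```

View pics/scene0.png

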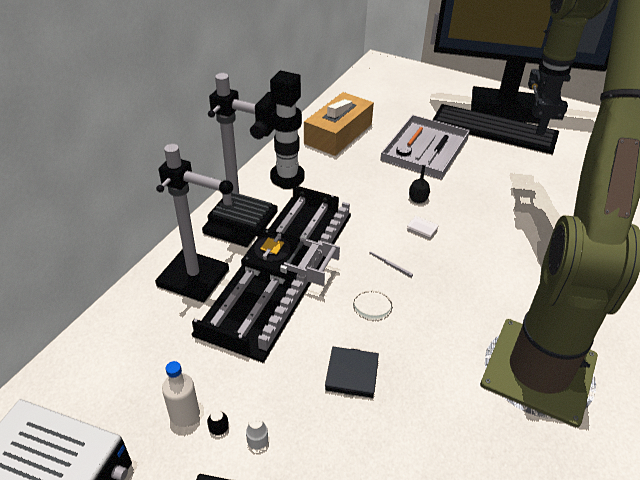

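View pics/top0.png

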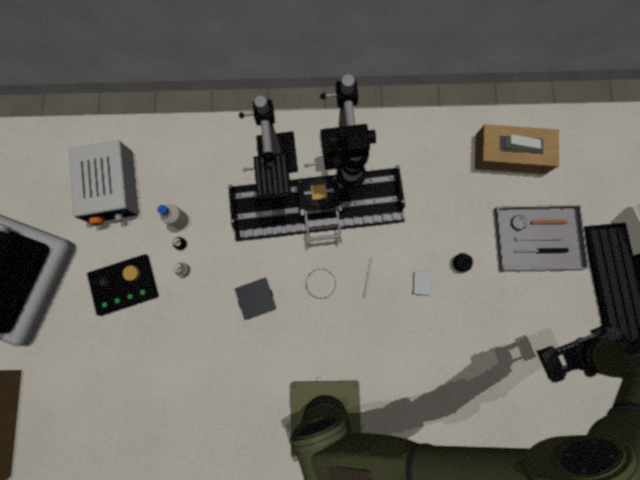

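The microscope stands at image right (−y; top ≈ (350,165)) and the lamp at left (top ≈ (270,172)). The carriage is mid-slide with gold sample at top (319,191), scene (272,246), and the bail at top (323,227), scene (320,262). Now I'll measure these.

```bash
cat > h.py <<'E'
import numpy as np,cv2
def load(n):
    f=np.load(f'pics/{n}.npz');return f['p'],f['d'],f['E'],f['K']
def cloud(d,E,K):
    v,u=np.mgrid[:480,:640];c=np.stack([(u-K[2])/K[0]*d,(v-K[3])/K[1]*d,d],-1)
    w=(c-E[:3,3])@E[:3,:3];w[d==0]=np.nan;return w
def ray(u,v,z,E,K):
    o=-E[:3,:3].T@E[:3,3];k=E[:3,:3].T@np.array([(u-K[2])/K[0],(v-K[3])/K[1],1]);return o+k*(z-o[2])/k[2]
E
python3 - <<'E'
from h import *
for n in ['scene','top']:
    p,d,E,K=load(n);w=cloud(d,E,K);hsv=cv2.cvtColor(p,cv2.COLOR_RGB2HSV)
    z=w[...,2]
    roi=(w[...,0]>.35)&(w[...,0]<.85)&(abs(w[...,1])<.4)
    g=roi&(hsv[...,0]>14)&(hsv[...,0]<32)&(hsv[...,1]>120)&(hsv[...,2]>90)
    v,u=np.nonzero(g);print(n,'gold',g.sum(),np.nanmedian(w[g],0),'ray',ray(u.mean(),v.mean(),.068,E,K), 'bbox mid',ray((u.min()+u.max())/2,(v.min()+v.max())/2,.068,E,K))
    t=roi&(z<.006)&(z>-.006);print('table z',np.median(z[t]),z[t].std())
    # rail/strip levels
    for lo,hi in [(.044,.052),(.053,.061)]:
        m=roi&(z>lo)&(z<hi);q=w[m][:,:2].astype(np.float32)
        print(lo,m.sum(),cv2.minAreaRect(q))
    dk=roi&(z>.003)&(z<.06); m=cv2.morphologyEx(dk.astype(np.uint8),cv2.MORPH_OPEN,np.ones((3,3)))
    N,L,S,C=cv2.connectedComponentsWithStats(m)
    for i in range(1,N):
        if S[i,4]>150:print('comp',S[i],cv2.minAreaRect(w[L==i][:,:2].astype(np.float32)))
    for lo,hi in [(.185,.2),(.2,.22),(.22,.245),(.25,.28),(.28,.32),(.32,.4),(.4,.47),(.47,.5)]:
        m=roi&(z>lo)&(z<hi)
        if m.sum()>10:
            N,L,S,C=cv2.connectedComponentsWithStats(m.astype(np.uint8))
            for i in range(1,N):
                if S[i,4]>15:
                    a=w[L==i];print(lo,hi,S[i],np.median(a,0).round(3),np.percentile(a,2,0).round(3),np.percentile(a,98,0).round(3))
for n,(a,b,c,e) in dict(scene=(180,140,360,360),top=(220,90,420,260)).items():
    p=load(n)[0][b:e,a:c];s=min(800/(c-a),600/(e-b));cv2.imwrite(f'pics/{n}_crop.png',cv2.resize(p,None,fx=s,fy=s,interpolation=2)[:,:,::-1])
    print(s)
E
```

```text
scene gold 217 [0.66824254 0.00630408 0.06681871] ray [0.66843517 0.00729441 0.068     ] bbox mid [0.66976662 0.00657915 0.068     ]
table z -0.0008396059889350978 0.002233589942472558
0.044 1359 ((0.6386357545852661, -0.06441465020179749), (0.7214630842208862, 0.2982062101364136), 81.29574584960938)
0.053 1501 ((0.6485567092895508, 0.019960373640060425), (0.5504363179206848, 0.2877143919467926), 78.54566192626953)
comp [  192   187   159   174 10764] ((0.6275607943534851, -0.01650175452232361), (0.2315283864736557, 0.6063307523727417), 5.413782596588135)
comp [407 217  30  22 417] ((0.386301726102829, -0.30325034260749817), (0.05697169154882431, 0.07129528373479843), 83.73028564453125)
comp [217 227  36  19 421] ((0.8045068383216858, -0.022158244624733925), (0.09171745926141739, 0.03659002110362053), 7.20571231842041)
comp [292 245  17  21 173] ((0.6068270206451416, -0.03070630133152008), (0.02262371964752674, 0.11578018218278885), 5.854852199554443)
comp [308 249  20  21 244] ((0.5645695328712463, -0.03252271190285683), (0.0868409276008606, 0.03062371164560318), 76.95281219482422)

[... 5003 characters left out ...]
33] [ 0.803 -0.068  0.387] [ 0.746 -0.093  0.347] [ 0.841 -0.008  0.399]
0.32 0.4 [238  96  36  67 894] [0.791 0.136 0.334] [0.684 0.117 0.321] [0.831 0.197 0.386]
0.32 0.4 [368 130   8  14 100] [ 0.719 -0.128  0.374] [ 0.708 -0.136  0.358] [ 0.737 -0.119  0.379]
0.32 0.4 [328 132  41  41 558] [ 0.66  -0.061  0.379] [ 0.642 -0.11   0.323] [ 0.725 -0.025  0.396]
0.4 0.47 [336  75  22  26 411] [ 0.821 -0.068  0.41 ] [ 0.804 -0.091  0.4  ] [ 0.846 -0.046  0.446]
0.4 0.47 [337 124  32  36 373] [ 0.671 -0.073  0.425] [ 0.649 -0.109  0.402] [ 0.734 -0.046  0.469]
0.47 0.5 [345 127  25  25 506] [ 0.674 -0.084  0.475] [ 0.65  -0.107  0.471] [ 0.699 -0.06   0.478]
2.727272727272727
3.5294117647058822
```

View pics/scene_crop.png

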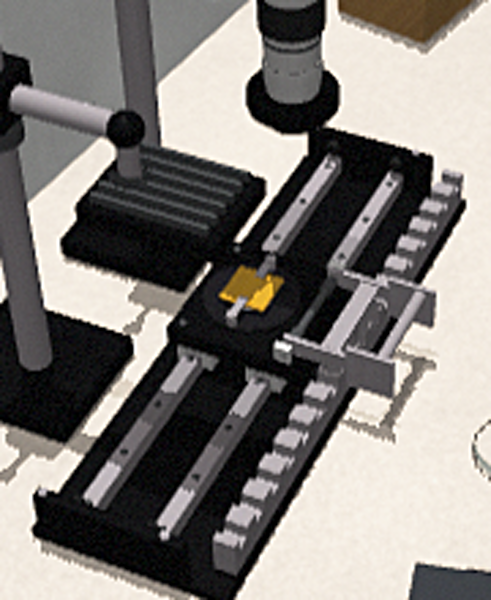

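View pics/top_crop.png

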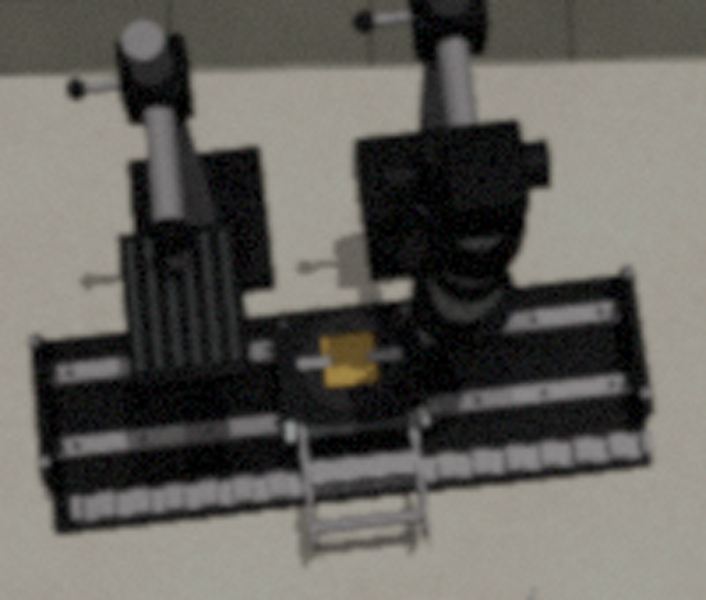

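Scene crop: the microscope's ring light sits over the right part of the slide. The bail has two upright cheeks at about crop (370,370) and (400,290), with the rod between them. The top crop agrees, with the bail at (360,500) and the slide turned about +5°.

Gripping the rod across x would swing the 187 mm wide body under the ring light. I'll grip the right cheek along y instead, moving to hover first.

```bash
python3 -m creep '[{"grip":1,"spin":7.1},{"grip":1,"spin":7.1},{"grip":1,"tx":2.4,"ty":-3.1},{"grip":1,"tx":2.4,"ty":-3.1},{"grip":1,"tx":2.4,"ty":-3.1},{"grip":1,"tx":2.4,"ty":-3.1},{"grip":1,"tx":2.4,"ty":-3.1},{"grip":1,"tx":2.4,"ty":-3.1}]' 
python3 - <<'E'
from h import *
th=np.radians(5.0);X=np.array([np.cos(th),np.sin(th)]);Y=np.array([-X[1],X[0]])
for n in ['scene','top']:
    p,d,E,K=load(n);w=cloud(d,E,K);z=w[...,2];o=np.array([.659,.0207])
    a=(w[...,:2]-o)@X;b=(w[...,:2]-o)@Y
    m=(a>-.17)&(a<-.1)&(abs(b)<.13)&(z>.06)&(z<.13)
    q=np.c_[a[m],b[m],z[m]];print(n,m.sum(),np.percentile(q,[2,50,98],0).round(4))
    k=m&(abs(b+.014)<.03)
    print('rod',np.median(np.c_[a[k],b[k],z[k]],0),k.sum(), 'max z',np.percentile(z[k],95))
    for lo,hi in [(.205,.238),(.465,.5)]:
        m=(z>lo)&(z<hi)&(abs(w[...,0]-.675)<.06)&(abs(w[...,1]+.083)<.06)
        q=w[m][:,:2].astype(np.float32);print('scope',cv2.minEnclosingCircle(q),m.sum())
E
```

```text
scene 410 [[-0.1497 -0.065   0.0614]
 [-0.1338 -0.0057  0.0758]
 [-0.1023  0.0378  0.0844]]
rod [-0.13794432 -0.01293632  0.07749312] 96 max z 0.08140444966180507
scope ((0.672930121421814, -0.08212510496377945), 0.043145373463630676) 511
scope ((0.6725685596466064, -0.08216867595911026), 0.0350240021944046) 364
top 184 [[-0.1481 -0.0652  0.0689]
 [-0.1361 -0.0155  0.0792]
 [-0.1042  0.0343  0.0856]]
rod [-0.13749046 -0.01400835  0.07809393] 80 max z 0.08300580488623319
scope ((0.6745564341545105, -0.08314460515975952), 0.04077763110399246) 331
scope ((0.6744511127471924, -0.08352499455213547), 0.03362230584025383) 528$[0]: bad value
```

```bash
python3 -m creep '[{"grip":1,"tx":0,"ty":0,"tz":0,"spin":7.1},{"grip":1,"tx":0,"ty":0,"tz":0,"spin":7.1},{"grip":1,"tx":2.4,"ty":-3.1,"tz":0,"spin":0},{"grip":1,"tx":2.4,"ty":-3.1,"tz":0,"spin":0},{"grip":1,"tx":2.4,"ty":-3.1,"tz":0,"spin":0},{"grip":1,"tx":2.4,"ty":-3.1,"tz":0,"spin":0},{"grip":1,"tx":2.4,"ty":-3.1,"tz":0,"spin":0},{"grip":1,"tx":2.4,"ty":-3.1,"tz":0,"spin":0}]'
```

```text
clock: 0.77
tool_pos: [0.3331, -0.3906, 0.2385]
eef_rot: [0.999, 0.043, -0.0, -0.0]
contact_force: [1.1, -0.7, -0.6]
opening: 1.003
finger_force: 0.0
```

```bash
python3 -m creep '[{"grip":1,"tx":2.4,"ty":-3.2,"tz":0,"spin":0},{"grip":1,"tx":2.4,"ty":-3.2,"tz":0,"spin":0},{"grip":1,"tx":2.4,"ty":-3.2,"tz":0,"spin":0},{"grip":1,"tx":2.4,"ty":-3.2,"tz":0,"spin":0},{"grip":1,"tx":2.4,"ty":-3.2,"tz":0,"spin":0},{"grip":1,"tx":2.4,"ty":-3.2,"tz":0,"spin":0},{"grip":1,"tx":2.4,"ty":-3.2,"tz":0,"spin":0},{"grip":1,"tx":2.4,"ty":-3.2,"tz":0,"spin":0}]'; python3 -m creep '[{"grip":1,"tx":1.5,"ty":-3.2,"tz":0.5,"spin":0},{"grip":1,"tx":1.6,"ty":-3.2,"tz":0.5,"spin":0},{"grip":1,"tx":0,"ty":0,"tz":0,"spin":0},{"grip":1,"tx":0,"ty":0,"tz":0,"spin":0}]'
python3 - <<'E'
from plant import r, optics
import cv2,numpy as np
n='wrist';c=optics.get_calibration(n);print(r.get_state()['tool_pos'],c);p,d=optics.snapshot(n)
np.savez('pics/wrist.npz',p=p,d=d,E=c['extrinsics'],K=[c['fx'],c['fy'],c['cx'],c['cy']]);cv2.imwrite('pics/wrist1.png',p[:,:,::-1])
E
```

```text
clock: 1.43
tool_pos: [0.5022, -0.1189, 0.2385]
eef_rot: [0.999, 0.044, -0.0, 0.0]
contact_force: [-0.2, -0.6, 0.4]
opening: 0.997
finger_force: 0.0
clock: 1.77
tool_pos: [0.5273, -0.0515, 0.2281]
eef_rot: [0.999, 0.046, -0.0, -0.001]
contact_force: [-0.6, -0.1, -0.5]
opening: 0.999
finger_force: 0.0
[ 0.52729464 -0.05147483  0.22808475] {'fx': 332.30413674633047, 'fy': 332.30413674633047, 'cx': 312.831747992293, 'cy': 241.26714149097734, 'extrinsics': array([[ 0.09185315, -0.99577167, -0.00133545, -0.09895771],
       [-0.95360925, -0.08834992,  0.28779104,  0.46056379],
       [-0.28669215, -0.02516101, -0.9576923 ,  0.53127666],
       [ 0.        ,  0.        ,  0.        ,  1.        ]])}
```

View pics/wrist1.png

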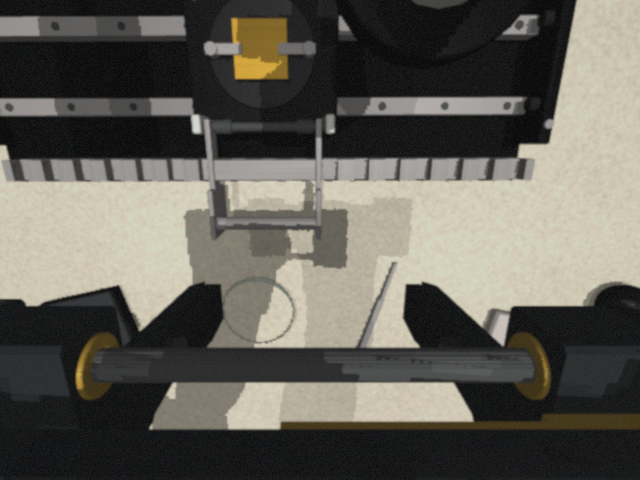

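Wrist view: the camera is on the tool's +x side, about 73 mm out. The right cheek runs (319,128)-(319,230), the left (211,128)-(213,238), with the rod at row 223. The strip notches are at row 168, and the sample is at (260,48). I'll half-turn the hand so the camera sits on the robot's side, away from the microscope. First I'll measure the cheek.

```bash
python3 - <<'E'
from h import *
from plant import r
print('q',r.get_state()['q'].round(3))
p,d,E,K=load('wrist');w=cloud(d,E,K);z=w[...,2]
th=np.radians(5.0);X=np.array([np.cos(th),np.sin(th)]);Y=np.array([-X[1],X[0]]);o=np.array([.659,.0207])
a=(w[...,:2]-o)@X;b=(w[...,:2]-o)@Y
m=(a>-.17)&(a<-.104)&(abs(b)<.1)&(z>.06)&(z<.12)
for nm,k in dict(R=m&(b<-.05),L=m&(b>.02),rod=m&(abs(b+.014)<.03)).items():
    print(nm,k.sum(),np.percentile(np.c_[a[k],b[k],z[k]],[3,50,97],0).round(4).tolist(),np.median(w[k],0).round(4))
# cheek top edge by ray at z .083
for u,v,zz in [(319,225,.083),(319,205,.083),(213,225,.083),(266,223,.075),(260,48,.068)]:
    q=ray(u,v,zz,E,K);print(u,v,q.round(4),((q[:2]-o)@X).round(4),((q[:2]-o)@Y).round(4))
# strip: slope from tops and notch centres
g=cv2.cvtColor(p,cv2.COLOR_RGB2GRAY);prof=np.array([g[int(round(163)),u] for u in range(640)])
s=(abs(z-.048)<.004)&(abs(a+.091)<.02);f=np.polyfit(w[s][:,1],w[s][:,0],1);print('strip angle',np.degrees(np.arctan(-f[0])),s.sum(),np.median(a[s]))
fine=np.arange(-.28,.28,.0005);G=[]
for t in fine:
    P=o+X*(-.091)+Y*t;c=E[:3,:3]@np.r_[P,.047]+E[:3,3];G.append(c[:2]/c[2]*K[:2]+K[2:])
G=np.float32(G);v=cv2.remap(g,G[:,:1].copy(),G[:,1:].copy(),1)[:,0]
dk=v<110;e=np.flatnonzero(np.diff(dk.astype(int)));print((fine[e]*1000).round(1).tolist(),v.min(),v.max())
E
```

```text
q [ 0.047  0.576 -0.051  1.869  0.044  0.699 -1.512]
R 455 [[-0.1471, -0.0663, 0.0618], [-0.1317, -0.0626, 0.0837], [-0.1049, -0.0516, 0.0861]] [ 0.5327 -0.0524  0.0837]
L 674 [[-0.1482, 0.0215, 0.062], [-0.128, 0.0293, 0.0816], [-0.1055, 0.0332, 0.0859]] [0.5288 0.0394 0.0816]
rod 852 [[-0.1414, -0.0421, 0.0769], [-0.1352, -0.0141, 0.0811], [-0.1306, 0.0142, 0.0829]] [ 0.5255 -0.0049  0.0811]
319 225 [ 0.5287 -0.0563  0.083 ] -0.1365 -0.0654
319 205 [ 0.547  -0.0546  0.083 ] -0.1181 -0.0652
213 225 [0.5198 0.0395 0.083 ] -0.137 0.0309
266 223 [ 0.5241 -0.0073  0.075 ] -0.1368 -0.0162
260 48 [0.67   0.0061 0.068 ] 0.0097 -0.0155
strip angle 5.401002503505042 5620 -0.09038018561099653
[-265.5, -256.5, -235.0, -227.0, -204.5, -198.0, -174.0, -168.5, -144.0, -140.0, -113.5, -111.0, -83.0, -82.0, 48.0, 51.5, 77.0, 81.5, 106.0, 112.0, 135.0, 142.5, 165.0, 173.0, 194.0, 203.0, 223.0, 233.5, 244.5] 0 204
```

```bash
python3 -m creep '[{"grip":1,"tx":-3,"ty":0,"tz":0,"spin":0},{"grip":1,"tx":-3,"ty":0,"tz":0,"spin":0},{"grip":1,"tx":0,"ty":0,"tz":0,"spin":7.1},{"grip":1,"tx":0,"ty":0,"tz":0,"spin":7.1},{"grip":1,"tx":0,"ty":0,"tz":0,"spin":7.1},{"grip":1,"tx":0,"ty":0,"tz":0,"spin":7.1},{"grip":1,"tx":0,"ty":0,"tz":0,"spin":7.1},{"grip":1,"tx":0,"ty":0,"tz":0,"spin":7.1}]'; python3 -m creep '[{"grip":1,"tx":0,"ty":0,"tz":0,"spin":7.1},{"grip":1,"tx":0,"ty":0,"tz":0,"spin":7.1},{"grip":1,"tx":0,"ty":0,"tz":0,"spin":7.1},{"grip":1,"tx":0,"ty":0,"tz":0,"spin":7.1},{"grip":1,"tx":0,"ty":0,"tz":0,"spin":7.1},{"grip":1,"tx":0,"ty":0,"tz":0,"spin":7.1},{"grip":1,"tx":0,"ty":0,"tz":0,"spin":7.1},{"grip":1,"tx":0,"ty":0,"tz":0,"spin":7.1}]'; python3 -m creep '[{"grip":1,"tx":0,"ty":0,"tz":0,"spin":7.1},{"grip":1,"tx":0,"ty":0,"tz":0,"spin":7.1},{"grip":1,"tx":0,"ty":0,"tz":0,"spin":7.1},{"grip":1,"tx":0,"ty":0,"tz":0,"spin":7.1},{"grip":1,"tx":0,"ty":0,"tz":0,"spin":7.1},{"grip":1,"tx":0,"ty":0,"tz":0,"spin":7.1},{"grip":1,"tx":0,"ty":0,"tz":0,"spin":7.1},{"grip":1,"tx":0,"ty":0,"tz":0,"spin":7.1}]';  python3 -m creep '[{"grip":1,"tx":0,"ty":0,"tz":0,"spin":7.1},{"grip":1,"tx":0,"ty":0,"tz":0,"spin":7.1},{"grip":1,"tx":0,"ty":0,"tz":0,"spin":7.1},{"grip":1,"tx":0,"ty":0,"tz":0,"spin":2},{"grip":1,"tx":0,"ty":0,"tz":0,"spin":0},{"grip":1,"tx":0,"ty":0,"tz":0,"spin":0}]'
```

```text
clock: 2.48
tool_pos: [0.4665, -0.0619, 0.229]
eef_rot: [0.945, -0.327, 0.0, 0.0]
contact_force: [0.7, 0.2, -0.7]
opening: 1.003
finger_force: 0.0
clock: 3.15
tool_pos: [0.4666, -0.0619, 0.2293]
eef_rot: [-0.675, 0.737, -0.0, 0.0]
contact_force: [0.3, -0.8, -0.1]
opening: 0.998
finger_force: 0.0
clock: 3.82
tool_pos: [0.4056, -0.1099, 0.254]
eef_rot: [-0.29, 0.957, 0.021, -0.012]
contact_force: [0.1, -1.7, -0.6]
opening: 1.002
finger_force: 0.0
clock: 4.32
tool_pos: [0.3268, -0.1673, 0.245]
eef_rot: [-0.131, 0.99, 0.042, -0.006]
contact_force: [-0.2, 0.0, -0.5]
opening: 0.998
finger_force: 0.0
```

```bash
python3 - <<'E'
from plant import r
s=r.get_state();print(s['q'].round(3),s['tool_pos'],s['eef_rot'])
E
```

```text
[-0.304  0.896  1.51   2.262 -1.     1.195 -2.654] [ 0.32682676 -0.16730398  0.24502334] [-0.13080186  0.99048005  0.04241026 -0.00644303]
```

Positive spin ran joint 7 to its limit, so I'll unwind and turn the other way.

```bash
python3 -m creep '[{"grip":1,"tx":0,"ty":0,"tz":0,"spin":-7.1},{"grip":1,"tx":0,"ty":0,"tz":0,"spin":-7.1},{"grip":1,"tx":0,"ty":0,"tz":0,"spin":-7.1},{"grip":1,"tx":0,"ty":0,"tz":0,"spin":-7.1},{"grip":1,"tx":0,"ty":0,"tz":0,"spin":-7.1},{"grip":1,"tx":0,"ty":0,"tz":0,"spin":-7.1},{"grip":1,"tx":0,"ty":0,"tz":0,"spin":-7.1},{"grip":1,"tx":0,"ty":0,"tz":0,"spin":-7.1}]'; python3 - <<'E'
from plant import r
s=r.get_state();print(s['q'].round(3),s['tool_pos'],s['eef_rot'])
E
```

```text
clock: 4.98
tool_pos: [0.328, -0.1663, 0.245]
eef_rot: [-0.591, 0.806, 0.04, 0.014]
contact_force: [-0.0, 0.0, 0.5]
opening: 1.004
finger_force: 0.0
[-0.286  0.71   1.252  2.26  -0.906  0.957 -1.876] [ 0.32802431 -0.16626592  0.24501581] [-0.59073072  0.80575292  0.03998564  0.01416294]
```

```bash
python3 -m creep '[{"grip":1,"tx":0,"ty":0,"tz":0,"spin":-7.1},{"grip":1,"tx":0,"ty":0,"tz":0,"spin":-7.1},{"grip":1,"tx":0,"ty":0,"tz":0,"spin":-7.1},{"grip":1,"tx":0,"ty":0,"tz":0,"spin":-7.1},{"grip":1,"tx":0,"ty":0,"tz":0,"spin":-7.1},{"grip":1,"tx":0,"ty":0,"tz":0,"spin":-7.1},{"grip":1,"tx":0,"ty":0,"tz":0,"spin":-7.1},{"grip":1,"tx":0,"ty":0,"tz":0,"spin":-7.1}]'; python3 -m creep '[{"grip":1,"tx":0,"ty":0,"tz":0,"spin":-7.1},{"grip":1,"tx":0,"ty":0,"tz":0,"spin":-7.1},{"grip":1,"tx":0,"ty":0,"tz":0,"spin":-7.1},{"grip":1,"tx":0,"ty":0,"tz":0,"spin":-7.1},{"grip":1,"tx":0,"ty":0,"tz":0,"spin":-7.1},{"grip":1,"tx":0,"ty":0,"tz":0,"spin":-7.1},{"grip":1,"tx":0,"ty":0,"tz":0,"spin":-7.1},{"grip":1,"tx":0,"ty":0,"tz":0,"spin":-7.1}]'; python3 - <<'E'
from plant import r
s=r.get_state();print(s['q'].round(3),s['tool_pos'],s['eef_rot'])
E
```

```text
clock: 5.65
tool_pos: [0.328, -0.1663, 0.245]
eef_rot: [0.903, -0.428, -0.028, -0.032]
contact_force: [0.0, 0.7, -0.9]
opening: 1.003
finger_force: 0.0
clock: 6.32
tool_pos: [0.328, -0.1663, 0.245]
eef_rot: [0.998, 0.053, -0.01, -0.041]
contact_force: [-1.0, -0.8, -0.0]
opening: 0.999
finger_force: 0.0
[-0.013  0.454  0.623  2.25  -0.534  0.652 -0.447] [ 0.32797059 -0.16632336  0.24501167] [ 0.99770938  0.0525978  -0.01000037 -0.04134549]
```

```bash
python3 -m creep '[{"grip":1,"tx":2.5,"ty":-1.2,"tz":0,"spin":0},{"grip":1,"tx":2.5,"ty":-1.2,"tz":0,"spin":0},{"grip":1,"tx":2.5,"ty":-1.2,"tz":0,"spin":0},{"grip":1,"tx":2.5,"ty":-1.2,"tz":0,"spin":0},{"grip":1,"tx":2.5,"ty":-1.2,"tz":0,"spin":0},{"grip":1,"tx":0,"ty":0,"tz":0,"spin":0}]'; python3 - <<'E'
from plant import r
s=r.get_state();print(s['q'].round(3),s['tool_pos'],s['eef_rot'])
E
```

```text
clock: 6.82
tool_pos: [0.4513, -0.0907, 0.2476]
eef_rot: [0.998, 0.054, -0.009, -0.042]
contact_force: [0.0, -0.1, -0.2]
opening: 0.997
finger_force: 0.0
[-0.242  0.559  0.632  2.024 -0.567  0.785 -0.709] [ 0.45127599 -0.09066834  0.24757183] [ 0.99766094  0.05351905 -0.00866769 -0.04163212]
```

```bash
python3 -m creep '[{"grip":1,"tx":0,"ty":0,"tz":0,"spin":-7.1},{"grip":1,"tx":0,"ty":0,"tz":0,"spin":-7.1},{"grip":1,"tx":0,"ty":0,"tz":0,"spin":-7.1},{"grip":1,"tx":0,"ty":0,"tz":0,"spin":-7.1},{"grip":1,"tx":0,"ty":0,"tz":0,"spin":-7.1},{"grip":1,"tx":0,"ty":0,"tz":0,"spin":-7.1},{"grip":1,"tx":0,"ty":0,"tz":0,"spin":-7.1},{"grip":1,"tx":0,"ty":0,"tz":0,"spin":-7.1}]'; python3 -m creep '[{"grip":1,"tx":0,"ty":0,"tz":0,"spin":-7.1},{"grip":1,"tx":0,"ty":0,"tz":0,"spin":-7.1},{"grip":1,"tx":0,"ty":0,"tz":0,"spin":-7.1},{"grip":1,"tx":0,"ty":0,"tz":0,"spin":-7.1}]'; python3 - <<'E'
from plant import r
s=r.get_state();print(s['q'].round(3),s['tool_pos'],s['eef_rot'])
E
```

```text
clock: 7.48
tool_pos: [0.4459, -0.0945, 0.2478]
eef_rot: [0.853, 0.52, 0.011, -0.041]
contact_force: [-0.2, 0.2, 0.4]
opening: 0.998
finger_force: 0.0
clock: 7.82
tool_pos: [0.4459, -0.0945, 0.2478]
eef_rot: [0.699, 0.714, 0.02, -0.038]
contact_force: [-0.3, 0.1, -0.7]
opening: 1.001
finger_force: 0.0
[ 0.05   0.484  0.17   2.019 -0.241  0.699  0.412] [ 0.44590533 -0.09454749  0.24780805] [ 0.69911488  0.71373056  0.02047381 -0.03752184]
```

```bash
python3 -m creep '[{"grip":1,"tx":0,"ty":0,"tz":0,"spin":-7.1},{"grip":1,"tx":0,"ty":0,"tz":0,"spin":-7.1},{"grip":1,"tx":0,"ty":0,"tz":0,"spin":-7.1},{"grip":1,"tx":0,"ty":0,"tz":0,"spin":-7.1},{"grip":1,"tx":0,"ty":0,"tz":0,"spin":-7.1},{"grip":1,"tx":0,"ty":0,"tz":0,"spin":-7.1},{"grip":1,"tx":0,"ty":0,"tz":0,"spin":-7.1},{"grip":1,"tx":0,"ty":0,"tz":0,"spin":-7.1}]'; python3 -m creep '[{"grip":1,"tx":0,"ty":0,"tz":0,"spin":-7.1},{"grip":1,"tx":0,"ty":0,"tz":0,"spin":-7.1},{"grip":1,"tx":0,"ty":0,"tz":0,"spin":-7.1},{"grip":1,"tx":0,"ty":0,"tz":0,"spin":-7.1},{"grip":1,"tx":0,"ty":0,"tz":0,"spin":-7},{"grip":1,"tx":0,"ty":0,"tz":0,"spin":-2}]'; python3 - <<'E'
from plant import r,optics
import cv2,numpy as np
from scipy.spatial.transform import Rotation as R
s=r.get_state();print(s['q'].round(3),s['tool_pos'],R.from_quat(s['eef_rot']).as_matrix().round(3))
n='wrist';c=optics.get_calibration(n);p,d=optics.snapshot(n);print((-c['extrinsics'][:3,:3].T@c['extrinsics'][:3,3]).round(3))
np.savez('pics/wrist2.npz',p=p,d=d,E=c['extrinsics'],K=[c['fx'],c['fy'],c['cx'],c['cy']]);cv2.imwrite('pics/wrist2.png',p[:,:,::-1])
E
```

```text
clock: 8.48
tool_pos: [0.4458, -0.0947, 0.2477]
eef_rot: [0.276, 0.96, 0.036, -0.023]
contact_force: [-1.3, 0.5, -0.3]
opening: 1.001
finger_force: 0.0
clock: 8.98
tool_pos: [0.4458, -0.0948, 0.2477]
eef_rot: [-0.046, 0.998, 0.041, -0.011]
contact_force: [0.7, -0.6, 0.1]
opening: 1.0
finger_force: 0.0
[ 0.385  0.491 -0.333  2.003  0.117  0.706  1.66 ] [ 0.44580047 -0.09480606  0.24765796] [[-0.995 -0.092 -0.025]
 [-0.093  0.992  0.082]
 [ 0.018  0.084 -0.996]]
[ 0.375 -0.113  0.397]
```

View pics/wrist2.png

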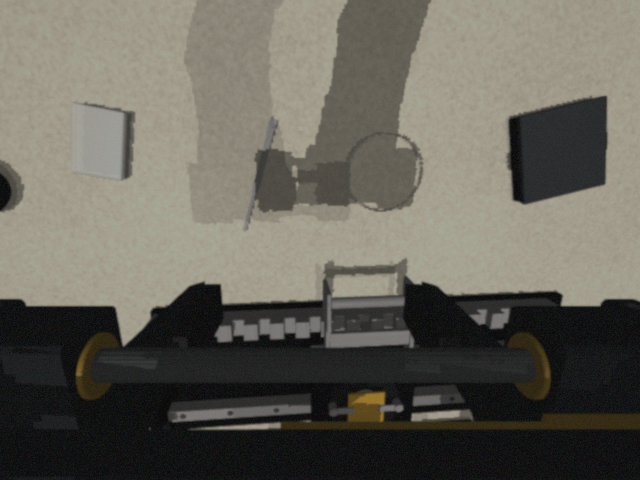

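Wrist view after the half turn: camera now on the robot's side, the bail is at (365,300) and the sample at (367,405). Tool yaw is right, with a residual 4.8° lean along y that is tolerable. Next is the approach to the right cheek.

```bash
python3 -m creep '[{"grip":1,"tx":-2.2,"ty":0.33,"tz":2.5,"spin":0},{"grip":1,"tx":-2.2,"ty":0.33,"tz":2.5,"spin":0},{"grip":1,"tx":-2.2,"ty":0.33,"tz":2.5,"spin":0},{"grip":1,"tx":-2.2,"ty":0.33,"tz":2.5,"spin":0},{"grip":1,"tx":-2.1,"ty":0.35,"tz":2.5,"spin":0},{"grip":1,"tx":0,"ty":0,"tz":0,"spin":0},{"grip":1,"tx":0,"ty":0,"tz":0,"spin":0}]'; python3 - <<'E'
from plant import r,optics
import cv2,numpy as np
from scipy.spatial.transform import Rotation as R
s=r.get_state();M=R.from_quat(s['eef_rot']).as_matrix();print(s['q'].round(3),s['tool_pos'],M.round(3))
print('to go cm',M.T@(np.array([.548,-.0515,.047])-s['tool_pos'])*100)
n='wrist';c=optics.get_calibration(n);p,d=optics.snapshot(n)
np.savez('pics/wrist3.npz',p=p,d=d,E=c['extrinsics'],K=[c['fx'],c['fy'],c['cx'],c['cy']]);cv2.imwrite('pics/wrist3.png',p[:,:,::-1])
E
```

```text
clock: 9.62
tool_pos: [0.5493, -0.0575, 0.121]
eef_rot: [-0.044, 0.998, 0.042, -0.012]
contact_force: [0.5, -0.9, 0.2]
opening: 1.0
finger_force: 0.0
[ 0.217  0.787 -0.253  1.849  0.182  0.561  1.536] [ 0.54929834 -0.05754866  0.12102872] [[-0.996 -0.086 -0.028]
 [-0.088  0.993  0.082]
 [ 0.021  0.084 -0.996]]
to go cm [-0.07846849 -0.01206495  7.4282526 ]
```

View pics/wrist3.png

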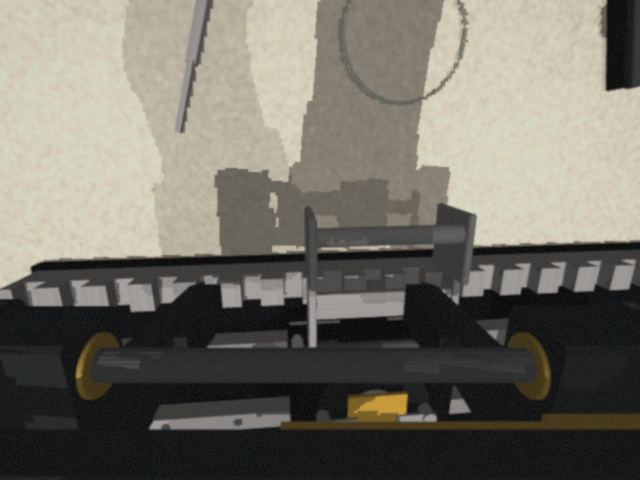

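Wrist view: the right cheek (311,270) lies midway between the fingertips (215,290) and (410,290), with the rod at row 237 on the robot's side of them. Descending.

```bash
python3 -m creep '[{"grip":1,"tx":0,"ty":0,"tz":1.5,"spin":0},{"grip":1,"tx":0,"ty":0,"tz":1.5,"spin":0},{"grip":1,"tx":0,"ty":0,"tz":1.5,"spin":0},{"grip":1,"tx":0,"ty":0,"tz":1.5,"spin":0},{"grip":1,"tx":0,"ty":0,"tz":1.4,"spin":0},{"grip":1,"tx":0,"ty":0,"tz":0,"spin":0}]'; python3 -m creep '[{"grip":-0.5,"tx":0,"ty":0,"tz":0,"spin":0},{"grip":-1,"tx":0,"ty":0,"tz":0,"spin":0},{"grip":-1,"tx":0,"ty":0,"tz":0,"spin":0},{"grip":-1,"tx":0,"ty":0,"tz":0,"spin":0},{"grip":-1,"tx":0,"ty":0,"tz":0,"spin":0},{"grip":-1,"tx":0,"ty":0,"tz":0,"spin":0},{"grip":-1,"tx":0,"ty":0,"tz":0,"spin":0}]' 20
```

```text
clock: 10.17
tool_pos: [0.546, -0.0531, 0.0484]
eef_rot: [-0.043, 0.998, 0.041, -0.012]
contact_force: [-0.1, -0.0, -0.9]
opening: 1.0
finger_force: 0.0
clock: 10.75
tool_pos: [0.5477, -0.0527, 0.0491]
eef_rot: [-0.043, 0.998, 0.042, -0.011]
contact_force: [-0.1, -0.0, -0.6]
opening: 0.492
finger_force: 0.0
```

```bash
python3 -m creep '[{"grip":-1,"tx":0,"ty":0,"tz":0,"spin":0},{"grip":-1,"tx":0,"ty":0,"tz":0,"spin":0},{"grip":-1,"tx":0,"ty":0,"tz":0,"spin":0},{"grip":-1,"tx":0,"ty":0,"tz":0,"spin":0},{"grip":-1,"tx":0,"ty":0,"tz":0,"spin":0},{"grip":-1,"tx":0,"ty":0,"tz":0,"spin":0},{"grip":-1,"tx":0,"ty":0,"tz":0,"spin":0},{"grip":-1,"tx":0,"ty":0,"tz":0,"spin":0}]' 25
```

```text
clock: 11.42
tool_pos: [0.5476, -0.0528, 0.0487]
eef_rot: [-0.043, 0.998, 0.041, -0.011]
contact_force: [-0.5, -0.3, -1.6]
opening: 0.063
finger_force: 24.6
```

```bash
python3 -m creep '[{"grip":-1,"tx":-0.04,"ty":0.04,"tz":-0.5,"spin":0},{"grip":-1,"tx":-0.08,"ty":0.04,"tz":-0.5,"spin":0},{"grip":-1,"tx":-0.12,"ty":0.04,"tz":-0.5,"spin":0},{"grip":-1,"tx":-0.16,"ty":0.04,"tz":-0.5,"spin":0},{"grip":-1,"tx":0,"ty":0,"tz":0,"spin":0},{"grip":-1,"tx":0,"ty":0,"tz":0,"spin":0}]' 25; python3 - <<'E'
from plant import r,optics
import cv2,numpy as np
from h import *
s=r.get_state();print(s['contact_force'],s['moment'])
n='scene';c=optics.get_calibration(n);p,d=optics.snapshot(n);cv2.imwrite('pics/scene2.png',cv2.resize(p[200:320,220:380],None,fx=4,fy=4,interpolation=2)[:,:,::-1])
E
```

```text
clock: 11.92
tool_pos: [0.5515, -0.0524, 0.0688]
eef_rot: [-0.043, 0.998, 0.042, -0.011]
contact_force: [1.3, 0.4, -12.0]
opening: 0.064
finger_force: 31.0
[  1.28093719   0.41065657 -11.95801341] [-0.72469207 -0.12865812 -0.17752081]
```

View pics/scene2.png

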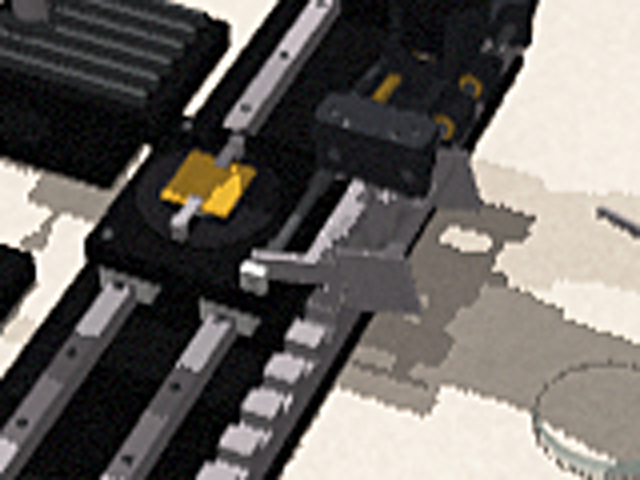

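Scene crop: the hand holds the right cheek, and the bail is tilted up about 0.3 rad, as seen on the left cheek at (370,280). Sliding now.

```bash
python3 -m creep '[{"grip":-1,"tx":0,"ty":-0.5,"tz":-0.043,"spin":0},{"grip":-1,"tx":0,"ty":-1,"tz":-0.085,"spin":0},{"grip":-1,"tx":0,"ty":-1,"tz":-0.085,"spin":0},{"grip":-1,"tx":0,"ty":-1,"tz":-0.085,"spin":0},{"grip":-1,"tx":0,"ty":-1,"tz":-0.085,"spin":0},{"grip":-1,"tx":0,"ty":-1,"tz":-0.085,"spin":0},{"grip":-1,"tx":0,"ty":-1,"tz":-0.085,"spin":0},{"grip":-1,"tx":0,"ty":-0.5,"tz":-0.043,"spin":0}]' 25;python3 -m creep '[{"grip":-1,"tx":0,"ty":-0.8,"tz":-0.07,"spin":0},{"grip":-1,"tx":0,"ty":-0.7,"tz":-0.06,"spin":0},{"grip":-1,"tx":0,"ty":0,"tz":0,"spin":0},{"grip":-1,"tx":0,"ty":0,"tz":0,"spin":0}]' 25; python3 - <<'E'
from plant import r,optics
from h import *
s=r.get_state();print(s['contact_force'],s['moment'],s['q'].round(2))
for n in ['scene','top']:
    c=optics.get_calibration(n);p,d=optics.snapshot(n);E=c['extrinsics'];K=[c['fx'],c['fy'],c['cx'],c['cy']]
    hsv=cv2.cvtColor(p,cv2.COLOR_RGB2HSV);w=cloud(d,E,K)
    g=(abs(w[...,0]-.67)<.05)&(abs(w[...,1]+.04)<.1)&(hsv[...,0]>14)&(hsv[...,0]<32)&(hsv[...,1]>120)&(hsv[...,2]>70)
    v,u=np.nonzero(g);print(n,g.sum(),ray(u.mean(),v.mean(),.068,E,K) if g.any() else '')
    if n=='scene': cv2.imwrite('pics/scene3.png',cv2.resize(p[120:320,200:400],None,fx=3,fy=3,interpolation=2)[:,:,::-1])
E
```

```text
clock: 12.63
tool_pos: [0.5585, -0.125, 0.0688]
eef_rot: [-0.042, 0.998, 0.041, -0.01]
contact_force: [3.0, 1.8, -12.9]
opening: 0.065
finger_force: 31.4
clock: 12.97
tool_pos: [0.5599, -0.1393, 0.0689]
eef_rot: [-0.042, 0.998, 0.041, -0.01]
contact_force: [3.7, -1.4, -15.6]
opening: 0.065
finger_force: 32.0
[  3.732483    -1.43968965 -15.55678917] [-1.10046008 -0.55821321 -0.20712755] [ 0.35  0.89 -0.25  1.79  0.24  0.53  1.63]
scene 207 [ 0.676674   -0.07950758  0.068     ]
top 80 [ 0.6668892  -0.08191898  0.068     ]
```

View pics/scene3.png

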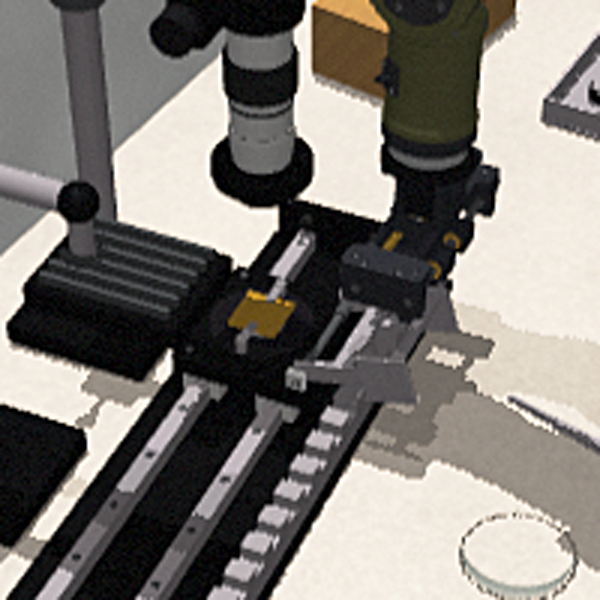

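Scene crop: the sample is at crop (262,315), nearly under the lens. The slide so far is 87.2 mm, so 2.8 mm more makes three pitches. Then lower and feel.

```bash
python3 -m creep '[{"grip":-1,"tx":0,"ty":-0.28,"tz":-0.02,"spin":0},{"grip":-1,"tx":0,"ty":0,"tz":0,"spin":0},{"grip":-1,"tx":0.16,"ty":-0.04,"tz":0.5,"spin":0},{"grip":-1,"tx":0.12,"ty":-0.04,"tz":0.5,"spin":0},{"grip":-1,"tx":0,"ty":0,"tz":0,"spin":0}]' 25;python3 -m creep '[{"grip":-1,"tx":0.08,"ty":-0.03,"tz":0.4,"spin":0},{"grip":-1,"tx":0,"ty":0,"tz":0,"spin":0},{"grip":-1,"tx":0,"ty":0,"tz":0,"spin":0}]' 25
```

```text
clock: 13.48
tool_pos: [0.5578, -0.1402, 0.0596]
eef_rot: [-0.044, 0.998, 0.041, -0.009]
contact_force: [2.5, 0.2, -1.4]
opening: 0.064
finger_force: 25.1
clock: 13.73
tool_pos: [0.5572, -0.1408, 0.0554]
eef_rot: [-0.043, 0.998, 0.041, -0.009]
contact_force: [4.9, -2.3, -1.8]
opening: 0.067
finger_force: 25.1
```

```bash
python3 -m creep '[{"grip":-1,"tx":0.04,"ty":-0.03,"tz":0.4,"spin":0},{"grip":-1,"tx":0,"ty":0,"tz":0.2,"spin":0},{"grip":-1,"tx":0,"ty":0,"tz":0,"spin":0},{"grip":-1,"tx":0,"ty":0,"tz":0,"spin":0}]' 25
```

```text
clock: 14.07
tool_pos: [0.5566, -0.1409, 0.05]
eef_rot: [-0.043, 0.998, 0.041, -0.009]
contact_force: [2.1, -2.6, 8.6]
opening: 0.064
finger_force: 25.0
```

```bash
python3 - <<'E'
from plant import r,optics
from h import *
s=r.get_state();print(s['contact_force'],s['moment'])
c=optics.get_calibration('scene');p,d=optics.snapshot('scene');E=c['extrinsics'];K=[c['fx'],c['fy'],c['cx'],c['cy']]
hsv=cv2.cvtColor(p,cv2.COLOR_RGB2HSV);w=cloud(d,E,K);z=w[...,2]
g=(abs(w[...,0]-.67)<.05)&(abs(w[...,1]+.04)<.1)&(hsv[...,0]>14)&(hsv[...,0]<32)&(hsv[...,1]>120)&(hsv[...,2]>70)
v,u=np.nonzero(g);print(g.sum(),ray(u.mean(),v.mean(),.068,E,K))
th=np.radians(5);X=np.array([np.cos(th),np.sin(th)]);Y=np.array([-X[1],X[0]]);o=np.array([.659,.0207])
a=(w[...,:2]-o)@X;b=(w[...,:2]-o)@Y
m=(a>-.17)&(a<-.104)&(b>-.075)&(b<-.05)&(z>.03)&(z<.14)
q=np.c_[a[m],b[m],z[m]];print(m.sum(),np.percentile(q,[3,50,97],0).round(4));k=q[:,0]<-.125;print('front top z',np.percentile(q[k,2],97), 'rear',np.percentile(q[~k,2],97))
E
```

```text
[ 2.05046439 -2.64739065  8.585274  ] [-0.65050073 -0.77586308  0.09104563]
205 [ 0.67697905 -0.08107684  0.068     ]
357 [[-0.1488 -0.0739  0.0392]
 [-0.1291 -0.055   0.0736]
 [-0.1057 -0.0508  0.1375]]
front top z 0.1373871292701713 rear 0.13743228736217225
```

Bottomed out at nearly the starting height. I'll release, back off upward and check the rod height.

```bash
python3 -m creep '[{"grip":-0.2,"tx":0,"ty":0,"tz":-0.1,"spin":0},{"grip":-0.2,"tx":0,"ty":0,"tz":0,"spin":0},{"grip":-0.2,"tx":0,"ty":0,"tz":0,"spin":0},{"grip":-0.2,"tx":0,"ty":0,"tz":0,"spin":0},{"grip":-0.2,"tx":0,"ty":0,"tz":0,"spin":0},{"grip":-0.2,"tx":0,"ty":0,"tz":0,"spin":0}]' 25;python3 -m creep '[{"grip":-0.2,"tx":0,"ty":0.08,"tz":-1,"spin":0},{"grip":-0.2,"tx":0,"ty":0.16,"tz":-2,"spin":0},{"grip":-0.2,"tx":0,"ty":0.16,"tz":-2,"spin":0},{"grip":-0.2,"tx":0.5,"ty":0.16,"tz":-2,"spin":0},{"grip":-0.2,"tx":3,"ty":0,"tz":-1,"spin":0},{"grip":-0.2,"tx":3,"ty":0,"tz":-1,"spin":0},{"grip":-0.2,"tx":3,"ty":0,"tz":-1,"spin":0},{"grip":-0.2,"tx":3,"ty":0,"tz":-1,"spin":0}]' 25
python3 - <<'E'
from plant import r,optics
from h import *
th=np.radians(5);X=np.array([np.cos(th),np.sin(th)]);Y=np.array([-X[1],X[0]]);o=np.array([.659,.0207])
for n in ['scene','top']:
    c=optics.get_calibration(n);p,d=optics.snapshot(n);E=c['extrinsics'];K=[c['fx'],c['fy'],c['cx'],c['cy']]
    hsv=cv2.cvtColor(p,cv2.COLOR_RGB2HSV);w=cloud(d,E,K);z=w[...,2]
    g=(abs(w[...,0]-.67)<.05)&(abs(w[...,1]+.04)<.1)&(hsv[...,0]>14)&(hsv[...,0]<32)&(hsv[...,1]>120)&(hsv[...,2]>70)
    v,u=np.nonzero(g);print(n,g.sum(),ray(u.mean(),v.mean(),.068,E,K) if g.any() else '')
    a=(w[...,:2]-o)@X;b=(w[...,:2]-o)@Y
    m=(a>-.17)&(a<-.1)&(abs(b+.103)<.06)&(z>.06)&(z<.13)
    q=np.c_[a[m],b[m],z[m]];print(m.sum(),np.percentile(q,[2,50,98],0).round(4).tolist())
    k=m&(abs(b+.103)<.03);print('rod',np.median(np.c_[a[k],b[k],z[k]],0),k.sum(),np.percentile(z[k],95))
    if n=='scene': cv2.imwrite('pics/scene4.png',cv2.resize(p[120:320,200:400],None,fx=3,fy=3,interpolation=2)[:,:,::-1])
E
```

```text
clock: 14.62
tool_pos: [0.5546, -0.14, 0.0496]
eef_rot: [-0.043, 0.998, 0.042, -0.012]
contact_force: [-1.2, 0.1, -0.0]
opening: 0.402
finger_force: 0.0
clock: 15.28
tool_pos: [0.4317, -0.1546, 0.1634]
eef_rot: [-0.043, 0.998, 0.041, -0.011]
contact_force: [-0.2, -0.3, 0.7]
opening: 0.398
finger_force: 0.0
scene 206 [ 0.67693695 -0.08083269  0.068     ]
375 [[-0.1486, -0.1536, 0.061], [-0.1328, -0.0922, 0.0754], [-0.1022, -0.0505, 0.0843]]
rod [-0.13681082 -0.10254359  0.07671413] 82 0.08077524898918172
top 88 [ 0.66630613 -0.08486486  0.068     ]
190 [[-0.1479, -0.1526, 0.0639], [-0.1355, -0.1047, 0.0793], [-0.1044, -0.0531, 0.0857]]
rod [-0.13680394 -0.10280693  0.07868577] 80 0.08241201254806294
```

View pics/scene4.png

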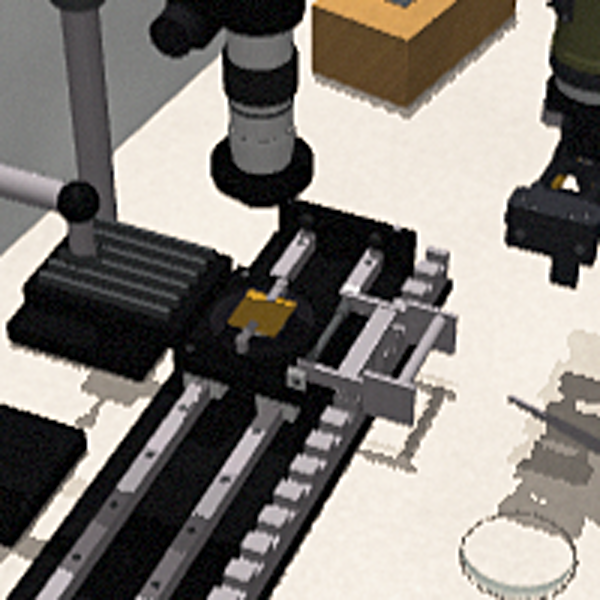

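The rod is back at its latched height (~75 mm, versus 90 mm on the strip). The sample is within about 3 mm of the lens axis, and the gripper is clear at (550,230).

```bash
python3 -c "
from plant import workorder
print(workorder.finish_job())"
```

```text
the job is handed in; nothing more can be done
None
```

The job is handed in: the carriage sits in the notch nearest the lens, with the sample about 2–3 mm from the lens axis, the latch back at its fully-down height and the arm clear, at about 15 s on the clock; no verdict came back.

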